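Move the plug-in relays over to the new socket rail

ROBOT

A 6-joint arm with a two-finger parallel gripper is mounted at the origin on a cart in front of the work surface, level with it; the furniture and walls round the work are solid. World frame = base frame: x ahead of the robot, y to its left, z up, the work surface at z = 0. Lengths are in m, angles in rad, forces in N, time in s.
With the tool pointing down it reaches from about 0.275 to 0.725 m from the base axis. Payload 5.6 kg.
Tool frame: the origin (TCP) lies on the centre line of the jaws, within the pads' length; the fingertips stand 22 mm ahead of it and the grasp point (between the pads) lies 3 mm ahead of it (arm.tip_reach is the distance from the TCP to the fingertips, in m); z points along the fingers, y is the line along which they close (so a half turn about z gives the same grasp; the last joint's range is limited). The gripper opens to 85 mm and grips with 20 to 120 N. Pads are 22 mm wide; open, the fingers measure 114 mm over their backs; the gripper's body (76 mm by 85 mm) begins 54 mm behind the grasp point. The pads swing forward as they close: fully open they stand 13 mm farther back than shut.
Start: joints at [1.408, 0.255, 0.108, 0, -1.424, -0.285], TCP at [0.238, 0.496, 0.253] pointing down, gripper open.
Joint ranges: [-2.95, 2.95], [-1.21, 1.97], [-1.09, 1.5], [-2.87, 1.71], [-2.94, -0.07], [-3.05, 3.05]. Speed limits (rad/s): [2.57, 2.57, 3.14, 3.14, 3.14, 3.14].

INTERFACE

Orientations are given as [roll, pitch, yaw] about the fixed x, y, z axes, in that order (R = Rz(yaw) Ry(pitch) Rx(roll)).
In Python, from station import arm, capture, calibration, regions_of gives the robot as it stands. The module is installed in compiled form; this text tells all that it offers.
- The arm moves only by the tool carry_out, never from a script. Its argument "steps" is a list of rows, each a list of 3 entries, a list of its own where there are three numbers: the shift along the tool's x, y, z normalised to -1 to 1, where 1 is 0.75 m, then the turn about the tool's z normalised to -1 to 1, where 1 is pi rad, then the finger opening in mm, from 0 to 85.4. In form: [[[x, y, z], yaw, hand], ...]. A call has 1 to 8 rows; each row is the pose to reach, as a shift and turn from the pose commanded when the call began, along the tool's axes at that moment, turning the shorter way round; what a row does not reach only later rows make up. A row lasts 1/8 s, in which the tool goes at most 62.5 mm and 10.7 degrees, less where a joint would pass 70% of its speed; a pose out of reach is approached as far as the arm can. A call with a number of a shift or a turn outside -1 to 1 is refused whole. A call with a gripper value outside its range is refused whole. The fingers move at their own pace and stop on an object; "grip_force" is the grip in N (left out, the last holds). Time passes only in rows, so rows that repeat a pose let the fingers close. It gives the time, the measured TCP pose, the force, the opening and the grip force at its end, in the units of the state.
- arm.get_obs(): the state, without advancing time (a new reading comes with each control period).
- capture(name): name is "scene" or "side" or "wrist"; returns the picture (480x640x3 uint8, red, green, blue); there is no depth.
- calibration(name): a dict with "fx", "fy", "cx", "cy" (pixels), "position" and "attitude" of the camera in the world; the wrist camera has in their place "tool_from_camera" (4x4, takes a point from camera to tool coordinates, whose origin is the TCP and whose axes are the flange's). Camera axes: x right, y down, z forward; pixel columns grow to the right and rows downward; lengths in m; the calibration is good to about 2 mm. A picture is of the moment at which its call begins: read the wrist's pose just before it. calibration takes no time and is no camera call.
- arm.finish_job(): hands the job in; it is judged then, once.
Trained networks look in the newest picture that a camera, given by its name, has taken for a name from the list of things; names that differ only in an ending like _2 or _b are one class to them, and where a whole thing is asked for, a point or a joint stands for the part that bears it (a point fixed in the world has none). Each returns a list of dicts, best first, with "score" (0 to 1); they miss things now and then, are a little off and sometimes report something else, mostly with a low value. They report only what shows in the picture. A call takes as long as a camera call.
- regions_of(camera, label): "region" (480x640 bool, what is visible of it) and "xy" ([column, row] in pixels, amid what is visible of it).
The state is a dict: "t": time; "q": joint angles; "qd": joint speeds; "effort": joint torques, N m; "tcp_pos": TCP position; "tcp_rot": TCP orientation; "ft_force": force on the tool from outside, world axes, zero at the start; "torque": the same for the moment, N m; "gripper_width": finger opening in m; "grasp_force": force on a finger pad.
Only numpy, scipy, OpenCV 4.12 (cv2) and the standard library are available. Lean on these libraries where they do the work, as an engineer would, in place of code of your own. Each camera call takes 0.05 s, during which the arm holds its last target. There are 200 camera calls.

TASK

The control circuit is being moved to a new rail. Unplug the four relay modules from the old rail and plug them into the four empty sockets of the new rail in the same order from left to right, as seen from the robot, because each socket is already wired for its own circuit. Each must sit upright and fully down in its socket; leave the tools lying beside the work where they are.

Things in the scene. Friction and masses are not known exactly. Their poses are not given: they have to be found in the camera images.
- timer: Plug-in timer, the tallest: grey body 40 x 40 x 58 mm, round black dial (27 mm, 9 mm high) on top; 81 mm over all. Underneath, a black plug 26 (x) x 12 (y) x 14 mm; the body's underside (shoulder), 14 mm above the origin, rests on the socket. Origin: centre of the plug's underside; z up, y along the rail, x across. Front and back (+-x) are free; neighbours stand 16 to 20 mm off along y.
- relay: Plug-in cube relay: clear cover 38 x 38 mm, body 48 mm high, coil seen inside; 62 mm over all. Underneath, a black plug 26 (x) x 12 (y) x 14 mm; the body's underside (shoulder), 14 mm above the origin, rests on the socket. Origin: centre of the plug's underside; z up, y along the rail, x across. Front and back (+-x) are free; neighbours stand 16 to 20 mm off along y.
- monitor: Plug-in monitoring relay: black body 44 (x) x 42 x 52 mm, two small knobs side by side on its grey top; 70 mm over all. Underneath, a black plug 26 (x) x 12 (y) x 14 mm; the body's underside (shoulder), 14 mm above the origin, rests on the socket. Origin: centre of the plug's underside; z up, y along the rail, x across. Front and back (+-x) are free; neighbours stand 16 to 20 mm off along y.
- ssr: Plug-in solid-state relay: body 42 (x) x 40 x 60 mm, black below, aluminium fins above; 74 mm over all. Underneath, a black plug 26 (x) x 12 (y) x 14 mm; the body's underside (shoulder), 14 mm above the origin, rests on the socket. Origin: centre of the plug's underside; z up, y along the rail, x across. Front and back (+-x) are free; neighbours stand 16 to 20 mm off along y.
- old_rail: Old mounting rail: plate 90 (x) x 270 (y) x 3 mm with a steel rail and end clamps, fixed on the bench; its four sockets hold the modules at y = +87, +29, -29, -87 mm in its frame. Origin: centre of its underside, on the bench; y along the rail to the robot's left, x away from the robot (turned 0.03 to 0.2 rad clockwise).
- new_rail: New rail, same plate, origin and axes, right or left of the old one; one fixed body with four empty sockets at x = 0, y = +87, +29, -29, -87 mm, tops 35 mm above the bench, wells 36 (x) x 22 (y) x 18 mm deep: 5 mm play round a plug, which enters only with its long side across the rail. Plugged in, a module's origin is 21 mm above the bench.
- old_socket_timer: The socket on the old rail in which the timer is plugged at the start. Fixed; like the other old sockets: 84 (x, across the rail) x 54 (y) x 32 mm high, with 20 mm high terminal steps before and behind the 52 mm middle block. Origin: centre of its underside, 3 mm above the bench.
- old_socket_relay: The socket on the old rail in which the clear cube relay is plugged at the start. Fixed; like the other old sockets: 84 (x, across the rail) x 54 (y) x 32 mm high, with 20 mm high terminal steps before and behind the 52 mm middle block. Origin: centre of its underside, 3 mm above the bench.
- old_socket_monitor: The socket on the old rail in which the monitoring relay is plugged at the start. Fixed; like the other old sockets: 84 (x, across the rail) x 54 (y) x 32 mm high, with 20 mm high terminal steps before and behind the 52 mm middle block. Origin: centre of its underside, 3 mm above the bench.
- old_socket_ssr: The socket on the old rail in which the finned solid-state relay is plugged at the start. Fixed; like the other old sockets: 84 (x, across the rail) x 54 (y) x 32 mm high, with 20 mm high terminal steps before and behind the 52 mm middle block. Origin: centre of its underside, 3 mm above the bench.
- side_cutter: Side cutter lying flat, 140 x 55 x 12 mm, a bystander. Origin: centre of its underside.
- screwdriver_b: Small screwdriver lying flat, 160 mm long, handle 25 mm thick, a bystander. Origin: centre of its underside.
- multimeter: Multimeter lying on its back, 147 x 74 x 42 mm, a bystander. Origin: centre of its underside.

How it is judged:
By the outcome, as a careful person would: the job done as asked, in the order asked, and still so for the second after the job is handed in, with the robot touching nothing.
It also fails if it takes over 104 s, if anything falls off the work surface, if the arm or the gripper's body presses on something with over 40 N, if the wrist force passes 120 N, or if a joint passes its speed limit or range.

## Working session

There is one attempt and no reset: what is moved stays moved. The work goes in short steps, Python scripts to look and compute and a tool call to move; the robot and the scene stay as the last step left them, time stands still between calls to the robot, and variables do not carry over. Pictures are saved under pics/ and viewed, at most 14 in all, crops included, and the job is handed in when it is done.

Besides the shell and the picture viewer there is one more tool, called after "Call:" by a JSON object that holds its "op" and its "data", one argument or row to a line. carry_out: Moves the arm, as the interface text tells. Its arguments: {"type":"object","properties":{"steps":{"type":"array"},"grip_force":{"type":"number"}},"required":["steps"]}

```bash
mkdir -p pics; cat > h.py <<'E'
import numpy as np, cv2
from scipy.spatial.transform import Rotation as R
from station import arm, capture, calibration, regions_of
def save(n,f):
    im=capture(n); cv2.imwrite('pics/'+f,im[:,:,::-1]); return im
def cam(n):
    c=calibration(n); K=np.array([[c['fx'],0,c['cx']],[0,c['fy'],c['cy']],[0,0,1]])
    if n=='wrist':
        o=arm.get_obs(); T=np.eye(4); T[:3,3]=o['tcp_pos']; r=np.array(o['tcp_rot'])
        T[:3,:3]=R.from_euler('xyz',r).as_matrix() if r.size==3 else (r if r.size==9 else R.from_quat(r).as_matrix())
        T=T@np.array(c['tool_from_camera']); return K,T[:3,3],T[:3,:3]
    a=np.array(c['attitude'],float)
    M=a if a.shape==(3,3) else (R.from_euler('xyz',a).as_matrix() if a.size==3 else R.from_quat(a).as_matrix())
    return K,np.array(c['position']),M
def topl(C,px,z):
    K,p,M=C; px=np.atleast_2d(px).astype(float)
    d=(M@np.linalg.inv(K)@np.c_[px,np.ones(len(px))].T).T
    return p+d*((z-p[2])/d[:,2])[:,None]
def proj(C,P):
    K,p,M=C; q=(K@M.T@(np.atleast_2d(P)-p).T).T; return q[:,:2]/q[:,2:]
E
python3 - <<'E'
from h import *
for n in('scene','side','wrist'):
    save(n,n+'0.png'); print(n,{k:np.round(v,4).tolist() for k,v in calibration(n).items()})
    C=cam(n)
    for l in('timer','relay','monitor','ssr','old_rail','new_rail','multimeter','side_cutter','screwdriver_b'):
        for r in regions_of(n,l)[:2]:
            print(n,l,round(r['score'],2),np.round(r['xy']),r['region'].sum(),np.round(topl(C,r['xy'],.06)[0],3))
print(arm.get_obs(), arm.tip_reach)
E
```

```text
scene {'fx': 534.9118, 'fy': 534.9118, 'cx': 325.7584, 'cy': 254.1658, 'position': [-0.2064, -0.6293, 1.0948], 'attitude': [-2.4481, 0.0171, -0.9674]}
scene timer 0.88 [202. 202.] 358 [0.457 0.263 0.06 ]
scene relay 0.56 [247. 237.] 418 [0.427 0.077 0.06 ]
scene relay 0.41 [396. 307.] 3776 [ 0.453 -0.353  0.06 ]
scene monitor 0.59 [215. 213.] 385 [0.446 0.205 0.06 ]
scene ssr 0.67 [247. 234.] 398 [0.433 0.083 0.06 ]
scene ssr 0.61 [233. 221.] 458 [0.449 0.146 0.06 ]
scene old_rail 0.61 [258. 250.] 355 [0.408 0.024 0.06 ]
scene new_rail 0.65 [398. 306.] 3697 [ 0.456 -0.355  0.06 ]
scene new_rail 0.23 [264. 191.] 994 [0.585 0.148 0.06 ]
scene multimeter 0.86 [263. 191.] 1081 [0.583 0.148 0.06 ]
scene multimeter 0.74 [249. 237.] 384 [0.429 0.072 0.06 ]
scene side_cutter 0.93 [393. 245.] 326 [ 0.612 -0.251  0.06 ]
scene screwdriver_b 0.75 [295. 324.] 321 [ 0.282 -0.186  0.06 ]
scene screwdriver_b 0.47 [214. 230.] 163 [0.396 0.165 0.06 ]
side {'fx': 582.1213, 'fy': 582.1213, 'cx': 315.1116, 'cy': 241.9925, 'position': [0.1999, 0.8874, 0.7812], 'attitude': [-2.2001, 0.0066, -2.856]}
side t
[... 679 characters left out ...]
-0.1207], [0.0, 0.0, 0.0, 1.0]]}
{'t': 1.5, 'q': array([ 1.40757698e+00,  2.55084911e-01,  1.08214078e-01, -2.30451055e-05,
       -1.42391664e+00, -2.84606708e-01]), 'qd': array([ 0.00031288,  0.00145779,  0.00204233, -0.00115259,  0.00074698,
       -0.00137518]), 'effort': array([-6.70739319e-04, -3.86400354e+01,  2.38071156e+01,  5.36825001e+00,
       -6.04630168e-04, -1.86473505e-05]), 'tcp_pos': array([0.23811753, 0.49577049, 0.25329318]), 'tcp_rot': array([-3.14159056e+00,  2.43649209e-05, -4.47829425e-01]), 'ft_force': array([0.54113151, 0.77558499, 0.20291078]), 'torque': array([-0.02224839, -0.01724483, -0.06945917]), 'grasp_force': 0.0, 'gripper_width': 0.08540439964653948} 0.022
```

View pics/scene0.png

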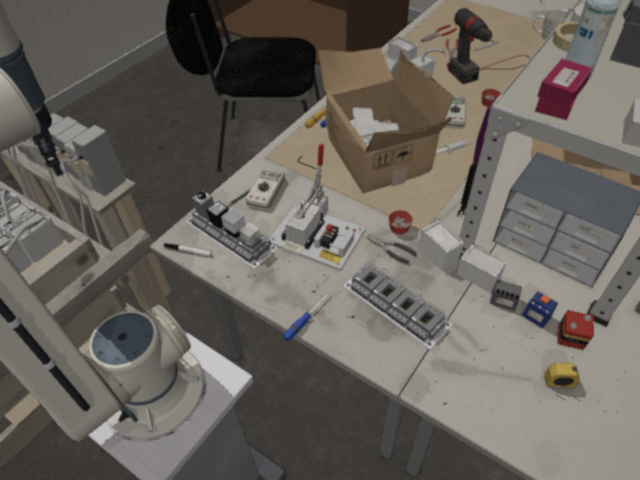

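View pics/side0.png

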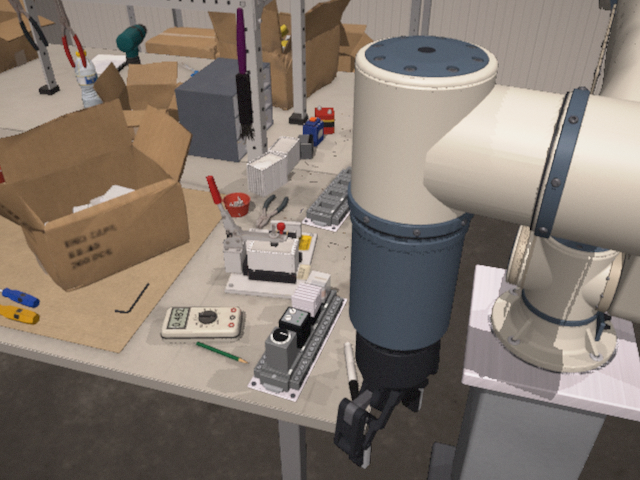

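Scene (pixels): from left to right the modules are timer (202,200), monitor (215,212), ssr (233,221) and relay (247,237). The new rail is around (398,306) and a toggle clamp fixture stands between the rails near (315,225). I'll move the wrist camera over the old rail.

Call:
{"op": "carry_out", "data": {
  "steps": [
    [[0.471, 0.359, -0.107], 0.398, 85],
    [[0.471, 0.359, -0.107], 0.398, 85],
    [[0.471, 0.359, -0.107], 0.398, 85],
    [[0.471, 0.359, -0.107], 0.398, 85],
    [[0.471, 0.359, -0.107], 0.398, 85],
    [[0.471, 0.359, -0.107], 0.398, 85],
    [[0.471, 0.359, -0.107], 0.398, 85],
    [[0.471, 0.359, -0.107], 0.398, 85]
  ]
}}

```text
t: 2.5
tcp_pos: [0.4411, 0.0973, 0.3344]
tcp_rot: [-3.14, 0.0, -1.704]
ft_force: [0.3, 0.3, -0.4]
gripper_width: 0.0849
grasp_force: 0.0
```

```bash
python3 - <<'E'
from h import *
o=arm.get_obs(); print(o['t'],o['tcp_pos'],o['tcp_rot'],o['q'])
C=cam('wrist'); save('wrist','w1.png')
z=dict(timer=.06,relay=.06,monitor=.06,ssr=.06,old_rail=.01,multimeter=.03)
for l in z:
    for r in regions_of('wrist',l)[:2]:
        print(l,round(r['score'],2),np.round(r['xy']),r['region'].sum(),np.round(topl(C,r['xy'],z[l])[0],3))
E
```

```text
2.5 [0.44107622 0.09733678 0.33439347] [-3.14009320e+00  3.61391566e-04 -1.70354920e+00] [ 5.66612492e-01  4.45162915e-02  5.94933561e-02  6.88753855e-04
 -1.58439329e+00 -6.99355801e-01]
timer 0.96 [328. 348.] 2264 [0.453 0.26  0.06 ]
timer 0.51 [318. 171.] 2073 [0.439 0.077 0.06 ]
relay 0.63 [320. 171.] 2079 [0.437 0.077 0.06 ]
monitor 0.97 [327. 291.] 2600 [0.445 0.196 0.06 ]
ssr 0.84 [322. 235.] 2648 [0.443 0.138 0.06 ]
old_rail 0.61 [315. 124.] 2080 [0.436 0.037 0.01 ]
multimeter 0.97 [157. 287.] 8533 [0.627 0.181 0.03 ]
```

View pics/w1.png

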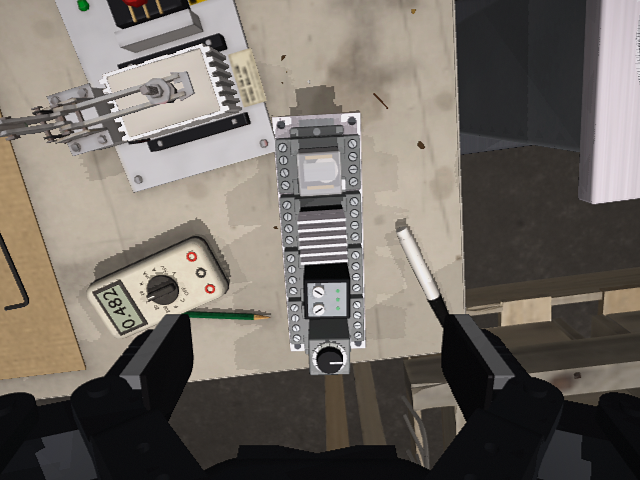

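Wrist view: the rail runs from (316,115) to (326,350), with relay (320,172), ssr (323,225), monitor (327,300) and timer dial (330,359). I'll fit the rail pose and overlay the model to check it.

```bash
cat >> h.py <<'E'
S=[.087,.029,-.029,-.087]
DIM=dict(timer=(.04,.04,.093),relay=(.038,.038,.083),monitor=(.044,.042,.087),ssr=(.042,.04,.095))
def railpts(P,L):
    x,y,t=P; c,s=np.cos(t),np.sin(t); L=np.array(L,float)
    return np.c_[x+c*L[:,0]-s*L[:,1], y+s*L[:,0]+c*L[:,1], L[:,2]]
def rect(cx,cy,w,h,z): return [[cx+a*w/2,cy+b*h/2,z] for a,b in((-1,-1),(-1,1),(1,1),(1,-1))]
def overlay(im,C,P,box,f,fn,rects):
    x0,y0,x1,y1=box
    big=cv2.resize(im[y0:y1,x0:x1,::-1],None,fx=f,fy=f,interpolation=cv2.INTER_CUBIC)
    for r,col in rects:
        q=(proj(C,railpts(P,r))-[x0-.5,y0-.5])*f
        cv2.polylines(big,[np.round(q).astype(int)],True,col,1)
    big=cv2.rotate(big,cv2.ROTATE_90_CLOCKWISE) if big.shape[0]>590 else big
    cv2.imwrite('pics/'+fn,big)
E
python3 - <<'E'
from h import *
from scipy.optimize import least_squares
C=cam('wrist'); im=cv2.imread('pics/w1.png')[:,:,::-1]
px=[[330,359],[327,300.5],[320,172.5],[273.5,116],[361,113]]
L=[[0,.087,.102],[0,.029,.087],[0,-.087,.083],[.045,-.135,.003],[-.045,-.135,.003]]
r=least_squares(lambda P:(proj(C,railpts(P,L))-px).ravel(),[.44,.155,-.13],loss='soft_l1')
print(r.x,np.round(r.fun.reshape(-1,2),1)); P=r.x; np.save('old.npy',P)
ms=['timer','monitor','ssr','relay']
rs=[(rect(0,0,.09,.27,.003),(0,255,0))]
for m,y in zip(ms,S):
    w,h,z=DIM[m]; rs+=[(rect(0,y,w,h,z),(0,0,255)),(rect(0,y,.084,.054,.023),(255,255,0))]
overlay(im,C,P,(255,100,385,385),2.8,'w1o.png',rs)
E
```

```text
[ 0.44068603  0.16572419 -0.07198446] [[-0.1  2.2]
 [-0.3 -2.6]
 [ 0.3  0.3]
 [-0.7  0.7]
 [ 0.8 -1.2]]
```

View pics/w1o.png

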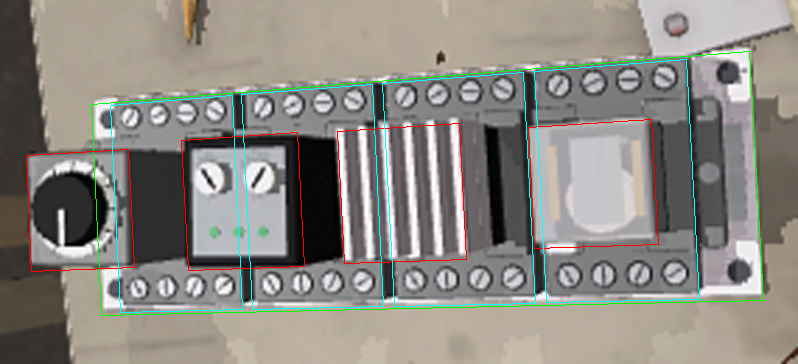

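Overlay matches plate, sockets and modules well. Now I'll look at the new rail.

Call:
{"op": "carry_out", "data": {
  "steps": [
    [[0.652, -0.126, 0], -0.019, 85],
    [[0.652, -0.126, 0], -0.019, 85],
    [[0.652, -0.126, 0], -0.019, 85],
    [[0.652, -0.126, 0], -0.019, 85],
    [[0.652, -0.126, 0], -0.019, 85],
    [[0.652, -0.126, 0], -0.019, 85],
    [[0.652, -0.126, 0], -0.019, 85],
    [[0.652, -0.126, 0], -0.019, 85]
  ]
}}

```text
t: 3.85
tcp_pos: [0.4722, -0.3979, 0.3333]
tcp_rot: [3.142, 0.0, -1.636]
ft_force: [0.9, 0.5, 0.4]
gripper_width: 0.0849
grasp_force: 0.0
```

```bash
python3 - <<'E'
from h import *
o=arm.get_obs(); print(o['t'],o['tcp_pos'],o['tcp_rot'])
C=cam('wrist'); save('wrist','w2.png')
for l,z in(('new_rail',.02),('side_cutter',.01)):
    for r in regions_of('wrist',l)[:2]:
        print(l,round(r['score'],2),np.round(r['xy']),r['region'].sum(),np.round(topl(C,r['xy'],z)[0],3),np.round(cv2.minAreaRect(np.argwhere(r['region'])[:,::-1].astype(np.float32))[0:3][1]))
# triangulate handle tip
A=[]
for n,px in(('scene',(321,148)),('side',(211,180))):
    c=cam(n); d=c[2]@np.linalg.inv(c[0])@[*px,1]; A.append((c[1],d/np.linalg.norm(d)))
(p,d),(q,e)=A; s=np.linalg.lstsq(np.c_[d,-e],q-p,rcond=None)[0]; print(p+s[0]*d,q+s[1]*e)
E
```

```text
3.85 [ 0.47219918 -0.39791347  0.33332418] [ 3.14153182e+00  1.20409859e-04 -1.63643234e+00]
new_rail 0.59 [302. 233.] 19326 [ 0.491 -0.35   0.02 ] [ 88. 239.]
side_cutter 0.84 [188. 308.] 1019 [ 0.628 -0.267  0.01 ] [107.  47.]
[0.66957763 0.00742615 0.21723596] [0.67127083 0.00730784 0.21884029]
```

View pics/w2.png

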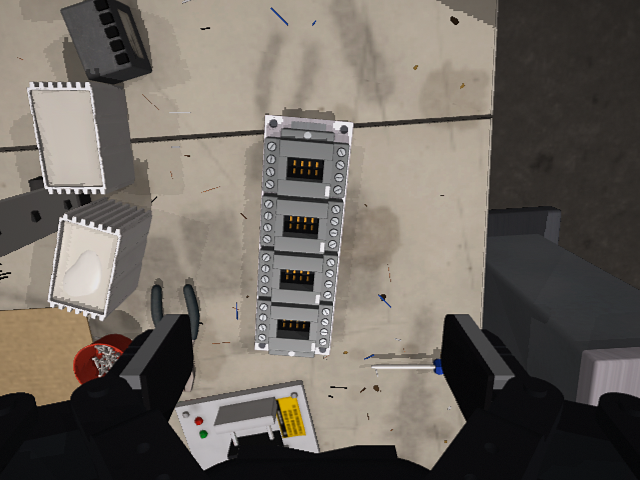

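New rail: plate corners at (266,115), (353,118), (255,353) and (328,355); wells at (305,168), (301,224), (297,279) and (293,329). I'll fit it.

```bash
python3 - <<'E'
from h import *
from scipy.optimize import least_squares
C=cam('wrist'); im=cv2.imread('pics/w2.png')[:,:,::-1]
px=[[266,115],[353,118],[255,353],[328,355],[305,168],[301,224],[297,279],[293.5,328]]
L=[[.045,-.135,.003],[-.045,-.135,.003],[.045,.135,.003],[-.045,.135,.003]]+[[0,y,.035] for y in S[::-1]]
r=least_squares(lambda P:(proj(C,railpts(P,L))-px).ravel(),[.49,-.35,-.13],loss='soft_l1')
print(r.x,np.round(r.fun.reshape(-1,2),1)); P=r.x; np.save('new.npy',P)
rs=[(rect(0,0,.09,.27,.003),(0,255,0))]
for y in S: rs+=[(rect(0,y,.036,.022,.035),(0,0,255)),(rect(0,y,.084,.054,.023),(255,255,0))]
overlay(im,C,P,(245,100,365,365),3,'w2o.png',rs)
old=np.load('old.npy')
print('old',np.round(railpts(old,[[0,y,0] for y in S])[:,:2],4).tolist(),'new',np.round(railpts(P,[[0,y,0] for y in S])[:,:2],4).tolist())
E
```

```text
[ 0.49460338 -0.33367584 -0.14906909] [[-1.6 -2.8]
 [ 0.6  1.6]
 [-0.6 -3.8]
 [ 2.  -0.7]
 [-0.  -0.2]
 [-0.1  1.7]
 [ 0.1  0.2]
 [ 0.1  0.8]]
old [[0.4469, 0.2525], [0.4428, 0.1946], [0.4386, 0.1368], [0.4344, 0.0789]] new [[0.5075, -0.2476], [0.4989, -0.305], [0.4903, -0.3624], [0.4817, -0.4197]]
```

View pics/w2o.png

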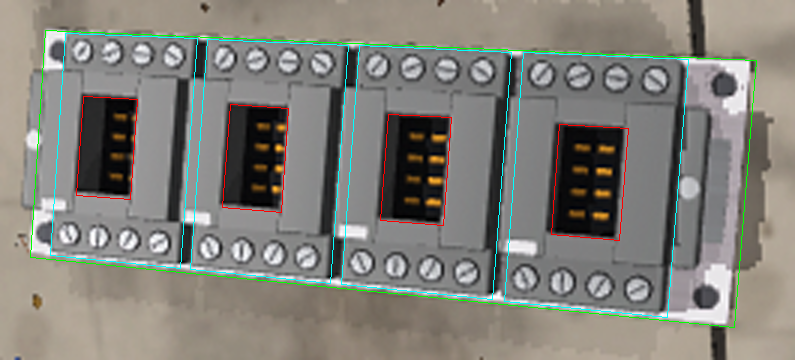

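Both fits are good. Next, a small helper for the move numbers.

```bash
cat >> h.py <<'E'
old=np.load('old.npy'); new=np.load('new.npy')
def tgt(rail,i,z):
    P=old if rail=='o' else new; x,y,_=railpts(P,[[0,S[i],0]])[0]; return x,y,z,-np.pi/2+P[2]
def mv(a,b):
    "row numbers from pose a to b (x,y,z,yaw)"
    d=np.subtract(b,a); c,s=np.cos(a[3]),np.sin(a[3])
    return np.round([(c*d[0]+s*d[1])/.75,(s*d[0]-c*d[1])/.75,-d[2]/.75],4).tolist(),round(-d[3]/np.pi,4)
def cur():
    o=arm.get_obs(); return (*o['tcp_pos'],o['tcp_rot'][2])
E
python3 - <<'E'
from h import *
print('first',mv(cur(),tgt('o',0,.265)))
for i in range(4):
    print(i,'carry',mv(tgt('o',i,.265),tgt('n',i,.265)),'return',mv(tgt('n',i,.265),tgt('o',(i+1)%4,.265)))
E
```

```text
first ([-0.8633, 0.0936, 0.0879], np.float64(0.0007))
0 carry ([0.6593, -0.1285, -0.0], np.float64(0.0245)) return ([-0.5704, 0.173, -0.0], np.float64(-0.0245))
1 carry ([0.6591, -0.1226, -0.0], np.float64(0.0245)) return ([-0.5706, 0.167, -0.0], np.float64(-0.0245))
2 carry ([0.6589, -0.1166, -0.0], np.float64(0.0245)) return ([-0.5708, 0.1611, -0.0], np.float64(-0.0245))
3 carry ([0.6586, -0.1107, -0.0], np.float64(0.0245)) return ([-0.8795, 0.1789, -0.0], np.float64(-0.0245))
```

Call:
{"op": "carry_out", "data": {
  "steps": [
    [[-0.8633, 0.0936, 0], 0, 70],
    [[-0.8633, 0.0936, 0], 0, 70],
    [[-0.8633, 0.0936, 0], 0, 70],
    [[-0.8633, 0.0936, 0], 0, 70],
    [[-0.8633, 0.0936, 0], 0, 70],
    [[-0.8633, 0.0936, 0], 0, 70],
    [[-0.8633, 0.0936, 0], 0, 70],
    [[-0.8633, 0.0936, 0], 0, 70]
  ]
}}

```text
t: 5.0
tcp_pos: [0.4499, 0.1059, 0.3343]
tcp_rot: [-3.14, 0.001, -1.635]
ft_force: [1.4, -0.6, 0.4]
gripper_width: 0.0699
grasp_force: 0.0
```

```bash
python3 - <<'E'
from h import *
print(cur(),mv(cur(),tgt('o',0,.150)),mv(cur(),tgt('o',0,.067)))
E
```

```text
(np.float64(0.44986173389457285), np.float64(0.1058786337575337), np.float64(0.33426013266562693), np.float64(-1.6353673091469905)) ([-0.1948, 0.0165, 0.2457], np.float64(0.0024)) ([-0.1948, 0.0165, 0.3563], np.float64(0.0024))
```

Call:
{"op": "carry_out", "data": {
  "steps": [
    [[-0.19, 0.016, 0.1], 0.0024, 70],
    [[-0.19, 0.016, 0.1], 0.0024, 70],
    [[-0.19, 0.016, 0.2], 0.0024, 70],
    [[-0.19, 0.016, 0.22], 0.0024, 70],
    [[-0.19, 0.016, 0.22], 0.0024, 70],
    [[-0.19, 0.016, 0.22], 0.0024, 70]
  ]
}}

```text
t: 5.75
tcp_pos: [0.4497, 0.2465, 0.1711]
tcp_rot: [-3.138, 0.002, -1.644]
ft_force: [0.7, -1.0, 0.1]
gripper_width: 0.0703
grasp_force: 0.0
```

```bash
python3 - <<'E'
from h import *
print(cur(),mv(cur(),tgt('o',0,.067)))
E
```

```text
(np.float64(0.44967048054579467), np.float64(0.24646769029588697), np.float64(0.1711275392654726), np.float64(-1.6442427419505212)) ([-0.0078, 0.0042, 0.1388], np.float64(-0.0005))
```

Call:
{"op": "carry_out", "data": {
  "steps": [
    [[-0.0078, 0.0042, 0.0], 0, 70],
    [[-0.0078, 0.0042, 0.07], 0, 70],
    [[-0.0078, 0.0042, 0.139], 0, 70],
    [[-0.0078, 0.0042, 0.139], 0, 70],
    [[-0.0078, 0.0042, 0.139], 0, 30],
    [[-0.0078, 0.0042, 0.139], 0, 30],
    [[-0.0078, 0.0042, 0.139], 0, 30]
  ],
  "grip_force": 50
}}

```text
t: 6.62
tcp_pos: [0.4482, 0.2533, 0.0674]
tcp_rot: [-3.137, 0.004, -1.645]
ft_force: [-0.7, 0.4, 7.5]
gripper_width: 0.0392
grasp_force: 51.0
```

```bash
python3 - <<'E'
from h import *
print(cur(),tgt('o',0,.067)); save('side','s1.png')
a=list(cur()); b=list(a); b[2]+=.2; t=tgt('n',0,b[2]); print(mv(a,b),mv(a,t))
E
```

```text
(np.float64(0.4482492993805434), np.float64(0.25325384561252495), np.float64(0.0674440773080267), np.float64(-1.6453230194466975)) (np.float64(0.44694326618941455), np.float64(0.25249888501021384), 0.067, np.float64(-1.6427807857283172))
([-0.0, 0.0, -0.2667], np.float64(-0.0)) ([0.6601, -0.1285, -0.2667], np.float64(0.0237))
```

Gripped (39 mm). Lift and carry.

Call:
{"op": "carry_out", "data": {
  "steps": [
    [[0, 0, -0.06], 0, 30],
    [[0, 0, -0.14], 0, 30],
    [[0, 0, -0.22], 0, 30],
    [[0.06, -0.012, -0.267], 0.005, 30],
    [[0.66, -0.1285, -0.267], 0.0237, 30],
    [[0.66, -0.1285, -0.267], 0.0237, 30],
    [[0.66, -0.1285, -0.267], 0.0237, 30],
    [[0.66, -0.1285, -0.267], 0.0237, 30]
  ]
}}

```text
t: 7.68
tcp_pos: [0.4809, -0.044, 0.2662]
tcp_rot: [-3.139, 0.001, -1.72]
ft_force: [0.9, 0.4, -0.8]
gripper_width: 0.0395
grasp_force: 54.5
```

```bash
python3 - <<'E'
from h import *
print(arm.get_obs()['gripper_width'],cur(),mv(cur(),tgt('n',0,.267)))
E
```

```text
0.039489749759325316 (np.float64(0.4809399733178065), np.float64(-0.04401496413116974), np.float64(0.2662425211915525), np.float64(-1.7201053024382258)) ([0.2632, -0.0754, -0.001], np.float64(-0.0001))
```

Call:
{"op": "carry_out", "data": {
  "steps": [
    [[0.255, -0.0754, 0], 0, 30],
    [[0.255, -0.0754, 0], 0, 30],
    [[0.255, -0.0754, 0], 0, 30],
    [[0.255, -0.0754, 0.1], 0, 30],
    [[0.255, -0.0754, 0.18], 0, 30],
    [[0.255, -0.0754, 0.18], 0, 30],
    [[0.255, -0.0754, 0.18], 0, 30]
  ]
}}

```text
t: 8.55
tcp_pos: [0.5095, -0.24, 0.1316]
tcp_rot: [-3.139, -0.001, -1.72]
ft_force: [0.7, -0.7, -0.5]
gripper_width: 0.0397
grasp_force: 54.4
```

```bash
python3 - <<'E'
from h import *
print(arm.get_obs()['ft_force'],cur(),mv(cur(),tgt('n',0,.067))); C=cam('wrist'); im=save('wrist','w3.png')
overlay(im,C,new,(160,80,480,420),1.6,'w3o.png',[(rect(0,y,.036,.022,.035),(0,0,255)) for y in S]+[(rect(0,0,.09,.27,.003),(0,255,0))])
E
```

```text
[ 0.68558493 -0.66291387 -0.51119386] (np.float64(0.5094569435403994), np.float64(-0.24000445301687226), np.float64(0.13164152080847694), np.float64(-1.7196016456252026)) ([0.0105, 0.001, 0.0862], np.float64(0.0001))
```

View pics/w3o.png

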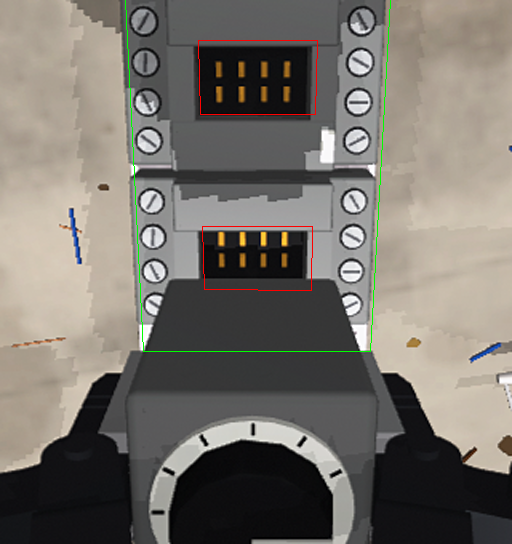

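The near view shows the wells within about 1 mm of prediction (slight +x, +y correction). Plug in.

Call:
{"op": "carry_out", "data": {
  "steps": [
    [[0.0098, -0.0003, 0.0], 0, 30],
    [[0.0098, -0.0003, 0.03], 0, 30],
    [[0.0098, -0.0003, 0.05], 0, 30],
    [[0.0098, -0.0003, 0.07], 0, 30],
    [[0.0098, -0.0003, 0.087], 0, 30],
    [[0.0098, -0.0003, 0.087], 0, 30]
  ]
}}

```text
t: 9.35
tcp_pos: [0.5082, -0.2476, 0.0665]
tcp_rot: [-3.14, -0.002, -1.719]
ft_force: [-4.4, 0.8, 12.1]
gripper_width: 0.0393
grasp_force: 56.1
```

```bash
python3 - <<'E'
from h import *
new[:2]+=[.001,.0007]; np.save('new.npy',new)
o=arm.get_obs(); print(o['ft_force'],o['torque'],cur(),tgt('n',0,.067))
E
```

```text
[-4.37380416  0.76365117 12.14340476] [0.5795479  1.60365875 0.01807743] (np.float64(0.5082010783640061), np.float64(-0.2476152785451575), np.float64(0.066498758121346), np.float64(-1.7189665288516003)) (np.float64(0.5085244168431033), np.float64(-0.24694068834501992), 0.067, np.float64(-1.7198654142954566))
```

Call:
{"op": "carry_out", "data": {
  "steps": [
    [[0, 0, 0], 0, 70],
    [[0, 0, 0], 0, 70],
    [[0, 0, -0.07], 0, 70],
    [[0, 0, -0.15], 0, 70],
    [[-0.03, 0.009, -0.22], 0, 70],
    [[-0.57, 0.173, -0.25], -0.0245, 70],
    [[-0.57, 0.173, -0.25], -0.0245, 70],
    [[-0.57, 0.173, -0.25], -0.0245, 70]
  ]
}}

```text
t: 10.35
tcp_pos: [0.4767, -0.0368, 0.2393]
tcp_rot: [-3.141, 0.0, -1.644]
ft_force: [1.4, 0.7, 0.3]
gripper_width: 0.0702
grasp_force: 0.0
```

```bash
python3 - <<'E'
from h import *
save('scene','s2.png')
for r in regions_of('scene','timer')[:2]: print(r['score'],r['xy'],topl(cam('scene'),r['xy'],.065))
print(proj(cam('scene'),[tgt('n',0,.065)[:3]]))
print(cur(),mv(cur(),tgt('o',1,.17)))
E
```

```text
0.58 [369.1, 271.3] [[ 0.50250028 -0.24747687  0.065     ]]
[[370.20892656 269.58430722]]
(np.float64(0.4767673795691125), np.float64(-0.03377383080006189), np.float64(0.23972752911926407), np.float64(-1.637152775891509)) ([-0.3009, 0.0654, 0.093], np.float64(0.0018))
```

Call:
{"op": "carry_out", "data": {
  "steps": [
    [[-0.292, 0.064, 0], 0.0018, 70],
    [[-0.292, 0.064, 0], 0.0018, 70],
    [[-0.292, 0.064, 0], 0.0018, 70],
    [[-0.292, 0.064, 0.08], 0.0018, 70],
    [[-0.292, 0.064, 0.12], 0.0018, 70],
    [[-0.292, 0.064, 0.12], 0.0018, 70]
  ]
}}

```text
t: 11.2
tcp_pos: [0.4437, 0.1825, 0.1467]
tcp_rot: [3.137, -0.004, -1.649]
ft_force: [1.4, -0.4, 1.1]
gripper_width: 0.07
grasp_force: 0.0
```

```bash
python3 - <<'E'
from h import *
print(cur(),mv(cur(),tgt('o',1,.067)))
E
```

```text
(np.float64(0.44366832594127903), np.float64(0.18249543308442664), np.float64(0.14668974192168222), np.float64(-1.6485636441297535)) ([-0.0161, 0.0025, 0.1063], np.float64(-0.0018))
```

Call:
{"op": "carry_out", "data": {
  "steps": [
    [[-0.0155, 0.0025, 0.0], -0.0018, 70],
    [[-0.0155, 0.0025, 0.04], -0.0018, 70],
    [[-0.0155, 0.0025, 0.106], -0.0018, 70],
    [[-0.0155, 0.0025, 0.106], -0.0018, 70],
    [[-0.0155, 0.0025, 0.106], -0.0018, 30],
    [[-0.0155, 0.0025, 0.106], -0.0018, 30],
    [[-0.0155, 0.0025, 0.106], -0.0018, 30]
  ]
}}

```text
t: 12.08
tcp_pos: [0.4462, 0.1964, 0.0727]
tcp_rot: [-3.137, 0.003, -1.643]
ft_force: [-0.5, -0.5, 7.1]
gripper_width: 0.0436
grasp_force: 51.2
```

```bash
python3 - <<'E'
from h import *
print(cur(),tgt('o',1,.067))
a=cur();print(mv(tgt('o',1,.067),a),mv(a,tgt('n',1,.267)))
E
```

```text
(np.float64(0.44623027956151834), np.float64(0.19643100790001677), np.float64(0.07274493382223701), np.float64(-1.642774621001668)) (np.float64(0.44277177236531257), np.float64(0.19464909123983398), 0.067, np.float64(-1.6427807857283172))
([-0.0027, -0.0044, -0.0077], np.float64(-0.0)) ([0.6608, -0.1194, -0.259], np.float64(0.0245))
```

Call:
{"op": "carry_out", "data": {
  "steps": [
    [[0, 0, -0.06], 0, 30],
    [[0, 0, -0.14], 0, 30],
    [[0, 0, -0.22], 0, 30],
    [[0.06, -0.012, -0.26], 0.005, 30],
    [[0.66, -0.12, -0.26], 0.0245, 30],
    [[0.66, -0.12, -0.26], 0.0245, 30],
    [[0.66, -0.12, -0.26], 0.0245, 30],
    [[0.66, -0.12, -0.26], 0.0245, 30]
  ]
}}

```text
t: 13.08
tcp_pos: [0.4762, -0.1009, 0.2665]
tcp_rot: [-3.139, 0.001, -1.72]
ft_force: [0.8, -0.0, -1.1]
gripper_width: 0.0435
grasp_force: 50.9
```

```bash
python3 - <<'E'
from h import *
print(arm.get_obs()['gripper_width'],cur(),mv(cur(),tgt('n',1,.267)))
E
```

```text
0.043526666076911094 (np.float64(0.47620927964953624), np.float64(-0.10088647096326189), np.float64(0.26648566618706293), np.float64(-1.7200877401864918)) ([0.2635, -0.0716, -0.0007], np.float64(-0.0001))
```

Call:
{"op": "carry_out", "data": {
  "steps": [
    [[0.262, -0.0716, 0], 0, 30],
    [[0.262, -0.0716, 0], 0, 30],
    [[0.262, -0.0716, 0], 0, 30],
    [[0.262, -0.0716, 0.1], 0, 30],
    [[0.262, -0.0716, 0.18], 0, 30],
    [[0.262, -0.0716, 0.18], 0, 30],
    [[0.262, -0.0716, 0.18], 0, 30]
  ]
}}

```text
t: 13.95
tcp_pos: [0.501, -0.3017, 0.1318]
tcp_rot: [-3.14, -0.001, -1.72]
ft_force: [-0.0, 0.1, 0.7]
gripper_width: 0.0437
grasp_force: 51.0
```

```bash
python3 - <<'E'
from h import *
a=cur(); t=list(tgt('n',1,.072)); t[1]+=.0015; print(a,mv(a,t)); C=cam('wrist'); im=save('wrist','w4.png')
overlay(im,C,new,(160,80,480,420),1.6,'w4o.png',[(rect(0,y,.036,.022,.035),(0,0,255)) for y in S]+[(rect(0,0,.09,.27,.003),(0,255,0))])
E
```

```text
(np.float64(0.5009572584322595), np.float64(-0.3016929674542257), np.float64(0.13181930057529945), np.float64(-1.7196338863607619)) ([0.0017, 0.0012, 0.0798], np.float64(0.0001))
```

View pics/w4o.png

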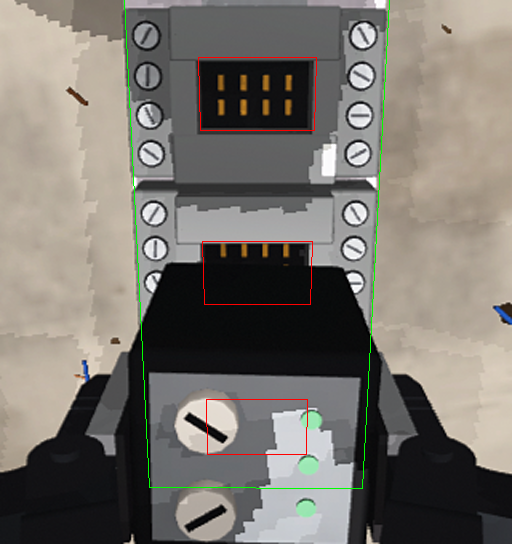

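Wells now match the overlay (relay well around (256,95), ssr well around (257,270)). Plug the monitor in.

Call:
{"op": "carry_out", "data": {
  "steps": [
    [[0.0017, 0.0012, 0.02], 0, 30],
    [[0.0017, 0.0012, 0.04], 0, 30],
    [[0.0017, 0.0012, 0.06], 0, 30],
    [[0.0017, 0.0012, 0.08], 0, 30],
    [[0.0017, 0.0012, 0.081], 0, 30]
  ]
}}

```text
t: 14.62
tcp_pos: [0.499, -0.3032, 0.0704]
tcp_rot: [-3.141, -0.002, -1.719]
ft_force: [-5.1, 2.6, 15.5]
gripper_width: 0.0434
grasp_force: 52.2
```

```bash
python3 - <<'E'
from h import *
o=arm.get_obs(); print(o['ft_force'],o['torque'],cur(),mv(cur(),tgt('o',2,.265)))
E
```

```text
[-5.13223936  2.56709775 15.51103996] [ 0.75617681  1.88426052 -0.01834336] (np.float64(0.49898088032611954), np.float64(-0.30316216298113874), np.float64(0.07042035473105708), np.float64(-1.7192747485561228)) ([-0.5683, 0.1664, -0.2594], np.float64(-0.0243))
```

Call:
{"op": "carry_out", "data": {
  "steps": [
    [[0, 0, 0], 0, 70],
    [[0, 0, 0], 0, 70],
    [[0, 0, -0.07], 0, 70],
    [[0, 0, -0.15], 0, 70],
    [[-0.03, 0.009, -0.22], 0, 70],
    [[-0.568, 0.1664, -0.25], -0.0243, 70],
    [[-0.568, 0.1664, -0.25], -0.0243, 70],
    [[-0.568, 0.1664, -0.25], -0.0243, 70]
  ]
}}

```text
t: 15.62
tcp_pos: [0.47, -0.0919, 0.2438]
tcp_rot: [-3.141, 0.0, -1.645]
ft_force: [0.8, 0.6, 1.0]
gripper_width: 0.0705
grasp_force: 0.0
```

```bash
python3 - <<'E'
from h import *
print(cur(),mv(cur(),tgt('o',2,.14)))
E
```

```text
(np.float64(0.4700144990710698), np.float64(-0.09190674198117986), np.float64(0.24381933053907875), np.float64(-1.6446279732564177)) ([-0.301, 0.0643, 0.1384], np.float64(-0.0006))
```

Call:
{"op": "carry_out", "data": {
  "steps": [
    [[-0.3, 0.0643, 0], 0, 70],
    [[-0.3, 0.0643, 0], 0, 70],
    [[-0.3, 0.0643, 0], 0, 70],
    [[-0.3, 0.0643, 0.08], 0, 70],
    [[-0.3, 0.0643, 0.125], 0, 70],
    [[-0.3, 0.0643, 0.125], 0, 70],
    [[-0.3, 0.0643, 0.125], 0, 70]
  ]
}}

```text
t: 16.5
tcp_pos: [0.44, 0.1343, 0.1519]
tcp_rot: [-3.139, 0.0, -1.644]
ft_force: [0.6, 0.6, -0.3]
gripper_width: 0.0702
grasp_force: 0.0
```

```bash
python3 - <<'E'
from h import *
print(cur(),mv(cur(),tgt('o',2,.070)))
E
```

```text
(np.float64(0.439978950843593), np.float64(0.13427616108810475), np.float64(0.1518848520914037), np.float64(-1.6440559314051102)) ([-0.0032, 0.0021, 0.1092], np.float64(-0.0004))
```

Call:
{"op": "carry_out", "data": {
  "steps": [
    [[-0.003, 0.001, 0.05], 0, 70],
    [[-0.003, 0.001, 0.109], 0, 70],
    [[-0.003, 0.001, 0.109], 0, 70],
    [[-0.003, 0.001, 0.109], 0, 70],
    [[-0.003, 0.001, 0.109], 0, 30],
    [[-0.003, 0.001, 0.109], 0, 30],
    [[-0.003, 0.001, 0.109], 0, 30]
  ]
}}

```text
t: 17.38
tcp_pos: [0.4397, 0.1373, 0.0705]
tcp_rot: [-3.138, 0.002, -1.643]
ft_force: [-0.4, 0.4, 7.2]
gripper_width: 0.0416
grasp_force: 50.6
```

```bash
python3 - <<'E'
from h import *
a=cur();print(a,tgt('o',2,.07),mv(tgt('o',2,.07),a),mv(a,tgt('n',2,.267)))
E
```

```text
(np.float64(0.43965759138742777), np.float64(0.1373228419032461), np.float64(0.07047670519601704), np.float64(-1.6434192962755678)) (np.float64(0.4386002785412106), np.float64(0.13679929746945413), 0.07, np.float64(-1.6427807857283172)) ([-0.0008, -0.0014, -0.0006], np.float64(0.0002)) ([0.6586, -0.1169, -0.262], np.float64(0.0243))
```

Call:
{"op": "carry_out", "data": {
  "steps": [
    [[0, 0, -0.06], 0, 30],
    [[0, 0, -0.14], 0, 30],
    [[0, 0, -0.22], 0, 30],
    [[0.06, -0.012, -0.26], 0.005, 30],
    [[0.658, -0.117, -0.26], 0.0243, 30],
    [[0.658, -0.117, -0.26], 0.0243, 30],
    [[0.658, -0.117, -0.26], 0.0243, 30],
    [[0.658, -0.117, -0.26], 0.0243, 30]
  ]
}}

```text
t: 18.38
tcp_pos: [0.4687, -0.1595, 0.264]
tcp_rot: [-3.141, 0.001, -1.72]
ft_force: [2.0, 0.3, -1.1]
gripper_width: 0.0413
grasp_force: 54.1
```

```bash
python3 - <<'E'
from h import *
print(arm.get_obs()['gripper_width'],cur(),mv(cur(),tgt('n',2,.267)))
E
```

```text
0.04134727525764979 (np.float64(0.46867273896507944), np.float64(-0.15947682968558233), np.float64(0.263969915553639), np.float64(-1.7201055412149437)) ([0.2621, -0.0699, -0.004], np.float64(-0.0001))
```

Call:
{"op": "carry_out", "data": {
  "steps": [
    [[0.261, -0.07, 0], 0, 30],
    [[0.261, -0.07, 0], 0, 30],
    [[0.261, -0.07, 0], 0, 30],
    [[0.261, -0.07, 0.1], 0, 30],
    [[0.261, -0.07, 0.18], 0, 30],
    [[0.261, -0.07, 0.18], 0, 30],
    [[0.261, -0.07, 0.18], 0, 30]
  ]
}}

```text
t: 19.25
tcp_pos: [0.4923, -0.3594, 0.13]
tcp_rot: [-3.141, -0.001, -1.72]
ft_force: [-0.2, -0.5, -0.7]
gripper_width: 0.0412
grasp_force: 53.9
```

```bash
python3 - <<'E'
from h import *
a=cur(); t=list(tgt('n',2,.070)); t[1]+=.0005; print(a,mv(a,t))
E
```

```text
(np.float64(0.49232149381447826), np.float64(-0.3593882937364483), np.float64(0.12999854264091165), np.float64(-1.7196789743457888)) ([0.0025, 0.001, 0.08], np.float64(0.0001))
```

Call:
{"op": "carry_out", "data": {
  "steps": [
    [[0.0025, 0.001, 0.02], 0, 30],
    [[0.0025, 0.001, 0.04], 0, 30],
    [[0.0025, 0.001, 0.06], 0, 30],
    [[0.0025, 0.001, 0.08], 0, 30],
    [[0.0025, 0.001, 0.081], 0, 30]
  ]
}}

```text
t: 19.88
tcp_pos: [0.4909, -0.3612, 0.0694]
tcp_rot: [-3.141, -0.002, -1.719]
ft_force: [-5.3, 4.6, 14.0]
gripper_width: 0.0411
grasp_force: 56.5
```

```bash
python3 - <<'E'
from h import *
o=arm.get_obs(); print(o['ft_force'],o['torque'],cur(),mv(cur(),tgt('o',3,.265)))
E
```

```text
[-5.29554916  4.61309591 14.02528831] [1.34121755 1.61054595 0.03356619] (np.float64(0.4908697689716001), np.float64(-0.3612293378261863), np.float64(0.0693766247634879), np.float64(-1.7192429756459866)) ([-0.5693, 0.1612, -0.2608], np.float64(-0.0243))
```

Call:
{"op": "carry_out", "data": {
  "steps": [
    [[0, 0, 0], 0, 70],
    [[0, 0, 0], 0, 70],
    [[0, 0, -0.07], 0, 70],
    [[0, 0, -0.15], 0, 70],
    [[-0.03, 0.009, -0.22], 0, 70],
    [[-0.569, 0.1612, -0.25], -0.0243, 70],
    [[-0.569, 0.1612, -0.25], -0.0243, 70],
    [[-0.569, 0.1612, -0.25], -0.0243, 70]
  ]
}}

```text
t: 20.88
tcp_pos: [0.4636, -0.1501, 0.2427]
tcp_rot: [-3.141, 0.0, -1.645]
ft_force: [0.7, 1.1, -0.2]
gripper_width: 0.0697
grasp_force: 0.0
```

```bash
python3 - <<'E'
from h import *
print(cur(),mv(cur(),tgt('o',3,.14)))
E
```

```text
(np.float64(0.46356226222541286), np.float64(-0.15010128114462362), np.float64(0.24267186957620054), np.float64(-1.6446652876874965)) ([-0.3017, 0.0613, 0.1369], np.float64(-0.0006))
```

Call:
{"op": "carry_out", "data": {
  "steps": [
    [[-0.301, 0.0613, 0], 0, 70],
    [[-0.301, 0.0613, 0], 0, 70],
    [[-0.301, 0.0613, 0], 0, 70],
    [[-0.301, 0.0613, 0.08], 0, 70],
    [[-0.301, 0.0613, 0.125], 0, 70],
    [[-0.301, 0.0613, 0.125], 0, 70],
    [[-0.301, 0.0613, 0.125], 0, 70]
  ]
}}

```text
t: 21.75
tcp_pos: [0.4359, 0.0766, 0.1507]
tcp_rot: [-3.139, 0.0, -1.644]
ft_force: [0.6, 0.3, 0.6]
gripper_width: 0.0699
grasp_force: 0.0
```

```bash
python3 - <<'E'
from h import *
print(cur(),mv(cur(),tgt('o',3,.067)))
E
```

```text
(np.float64(0.4358653098477602), np.float64(0.07659790336421841), np.float64(0.15070285458440322), np.float64(-1.6440690219626273)) ([-0.003, 0.0021, 0.1116], np.float64(-0.0004))
```

Call:
{"op": "carry_out", "data": {
  "steps": [
    [[-0.003, 0.001, 0.05], 0, 70],
    [[-0.003, 0.001, 0.112], 0, 70],
    [[-0.003, 0.001, 0.112], 0, 70],
    [[-0.003, 0.001, 0.112], 0, 70],
    [[-0.003, 0.001, 0.112], 0, 30],
    [[-0.003, 0.001, 0.112], 0, 30],
    [[-0.003, 0.001, 0.112], 0, 30]
  ]
}}

```text
t: 22.62
tcp_pos: [0.4353, 0.0795, 0.0667]
tcp_rot: [-3.139, 0.001, -1.644]
ft_force: [-1.5, 0.6, 7.6]
gripper_width: 0.0376
grasp_force: 50.0
```

```bash
python3 - <<'E'
from h import *
a=cur();print(a,mv(tgt('o',3,.07),a),mv(a,tgt('n',3,.267)))
E
```

```text
(np.float64(0.43528914325020907), np.float64(0.07950801878358349), np.float64(0.06669599529086882), np.float64(-1.6435372352311595)) ([-0.0008, -0.0011, 0.0044], np.float64(0.0002)) ([0.6583, -0.1113, -0.2671], np.float64(0.0243))
```

Call:
{"op": "carry_out", "data": {
  "steps": [
    [[0, 0, -0.06], 0, 30],
    [[0, 0, -0.14], 0, 30],
    [[0, 0, -0.22], 0, 30],
    [[0.06, -0.012, -0.265], 0.005, 30],
    [[0.658, -0.1113, -0.265], 0.0243, 30],
    [[0.658, -0.1113, -0.265], 0.0243, 30],
    [[0.658, -0.1113, -0.265], 0.0243, 30],
    [[0.658, -0.1113, -0.265], 0.0243, 30]
  ]
}}

```text
t: 23.62
tcp_pos: [0.4622, -0.2174, 0.2642]
tcp_rot: [-3.141, 0.0, -1.72]
ft_force: [2.1, 0.2, -1.1]
gripper_width: 0.0375
grasp_force: 53.1
```

```bash
python3 - <<'E'
from h import *
print(arm.get_obs()['gripper_width'],cur(),mv(cur(),tgt('n',3,.267)))
E
```

```text
0.03753109496583302 (np.float64(0.46222423516854233), np.float64(-0.2173963934991815), np.float64(0.26424089137744367), np.float64(-1.7202637854941982)) ([0.2618, -0.067, -0.0037], np.float64(-0.0001))
```

Call:
{"op": "carry_out", "data": {
  "steps": [
    [[0.261, -0.067, 0], 0, 30],
    [[0.261, -0.067, 0], 0, 30],
    [[0.261, -0.067, 0], 0, 30],
    [[0.261, -0.067, 0.1], 0, 30],
    [[0.261, -0.067, 0.18], 0, 30],
    [[0.261, -0.067, 0.18], 0, 30],
    [[0.261, -0.067, 0.18], 0, 30]
  ]
}}

```text
t: 24.5
tcp_pos: [0.4835, -0.417, 0.1304]
tcp_rot: [-3.141, -0.001, -1.72]
ft_force: [0.7, -0.9, 0.2]
gripper_width: 0.0374
grasp_force: 53.1
```

```bash
python3 - <<'E'
from h import *
a=cur(); t=list(tgt('n',3,.0665)); t[1]+=.0005; print(a,mv(a,t))
E
```

```text
(np.float64(0.48354630248299063), np.float64(-0.41695346057964844), np.float64(0.130384646729912), np.float64(-1.7197021554142644)) ([0.0022, 0.0008, 0.0852], np.float64(0.0001))
```

Call:
{"op": "carry_out", "data": {
  "steps": [
    [[0.0022, 0.0008, 0.02], 0, 30],
    [[0.0022, 0.0008, 0.04], 0, 30],
    [[0.0022, 0.0008, 0.065], 0, 30],
    [[0.0022, 0.0008, 0.085], 0, 30],
    [[0.0022, 0.0008, 0.086], 0, 30]
  ]
}}

```text
t: 25.12
tcp_pos: [0.4823, -0.4183, 0.0658]
tcp_rot: [-3.141, -0.001, -1.719]
ft_force: [-3.1, 3.4, 10.0]
gripper_width: 0.0375
grasp_force: 55.0
```

Call:
{"op": "carry_out", "data": {
  "steps": [
    [[0, 0, 0], 0, 70],
    [[0, 0, 0], 0, 70],
    [[0, 0, -0.07], 0, 70],
    [[0, 0, -0.15], 0, 70],
    [[0, 0, -0.23], 0, 70],
    [[0.08, 0, -0.31], 0, 70],
    [[0.08, 0, -0.35], 0, 70],
    [[0.08, 0, -0.35], 0, 70]
  ]
}}

```text
t: 26.12
tcp_pos: [0.4735, -0.4797, 0.3307]
tcp_rot: [-3.135, -0.004, -1.723]
ft_force: [0.1, 0.9, -1.0]
gripper_width: 0.0702
grasp_force: 0.0
```

```bash
python3 - <<'E'
from h import *
print(cur()); C=cam('wrist'); im=save('wrist','w5.png')
rs=[(rect(0,0,.09,.27,.003),(0,255,0))]
for m,y in zip(['timer','monitor','ssr','relay'],S): w,h,z=DIM[m]; rs+=[(rect(0,y,w,h,z),(0,0,255))]
overlay(im,C,new,(200,60,420,440),2,'w5o.png',rs)
save('side','s5.png')
E
```

```text
(np.float64(0.4735085673603002), np.float64(-0.47965405899141034), np.float64(0.33065591663896693), np.float64(-1.7225238926956514))
```

View pics/w5o.png

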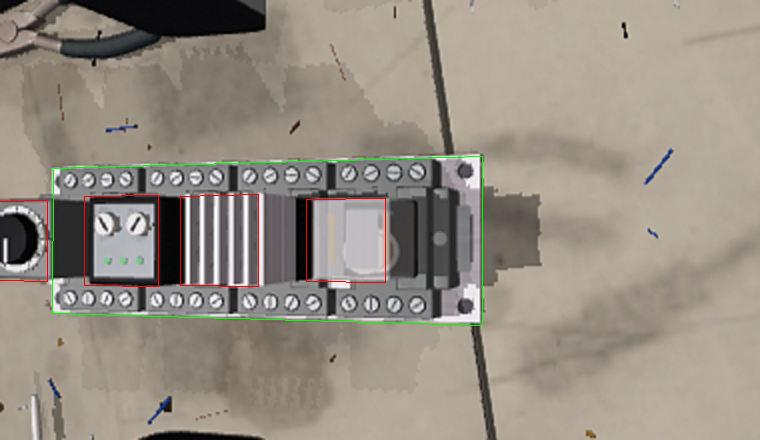

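In order from the left, timer, monitor, ssr and relay match the fully seated outlines, and the gripper is clear. Handing in.

```bash
python3 -c "
from station import arm
print(arm.finish_job())"
```

```text
the job is handed in; nothing more can be done
None
```

All four modules are plugged into the new rail in the original order (timer, monitor, ssr, relay from the left), each matching its fully seated outline in the last wrist picture, and the job was handed in at about 26 s with no verdict returned.

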